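Index the sample carousel by one station

ROBOT

A 6-joint arm with a two-finger parallel gripper is mounted at the origin on the work surface. World frame = base frame: x ahead of the robot, y to its left, z up, the work surface at z = 0. Lengths are in m, angles in rad, forces in N, time in s.
With the tool pointing down it reaches from about 0.375 to 0.975 m from the base axis. Payload 3.8 kg.
Tool frame: the origin (TCP) lies on the centre line of the jaws, within the pads' length; the fingertips stand 22 mm ahead of it and the grasp point (between the pads) lies 3 mm ahead of it; x points along the fingers, y is the direction in which the jaws open and shut, and the axes are right-handed (so a half turn about x gives the same grasp; the last joint's range is limited). The gripper opens to 85 mm and grips with 20 to 120 N. Pads are 22 mm wide; open, the fingers measure 114 mm over their backs; the gripper's body (76 mm by 85 mm) begins 54 mm behind the grasp point. The pads swing forward as they close: fully open they stand 13 mm farther back than shut.
Start: joints at [-1.244, 0.264, 1.604, -0, 1.274, -0.037], TCP at [0.24, -0.631, 0.228] pointing down, gripper open.
Joint ranges: [-2.63, 2.63], [-0.94, 2.18], [0.31, 2.57], [-1.31, 4.45], [0, 2.66], [-2.55, 2.55]. Speed limits (rad/s): [2.57, 2.57, 3.14, 3.14, 3.14, 3.14].

INTERFACE

Orientations are given as a rotation vector (axis times angle).
In Python, from workcell import monitor, eyes, finish_job gives the robot as it stands. The module is installed in compiled form; this text tells all that it offers.
- The arm moves only by the tool play_rows, never from a script. Its argument "deltas" is a list of rows, each an object of numbers: "wx", "wy", "wz": the turn, a rotation vector about the world's x, y, z in degrees; "x", "y", "z": the shift along the world's x, y, z in mm; "fingers": the closure, from -1 (fully open) to 1 (shut), so that 0 is half open. A call has 1 to 20 rows; each row is the pose to reach, as a shift and turn from the pose commanded when the call began; what a row does not reach only later rows make up. A row lasts 1/8 s, in which the tool goes at most 62.5 mm and 10.7 degrees, less where a joint would pass 70% of its speed; a pose out of reach is approached as far as the arm can. A call with a gripper value outside its range is refused whole. The fingers move at their own pace and stop on an object; "grip_force" is the grip in N (left out, the last holds). Time passes only in rows, so rows that repeat a pose let the fingers close. It gives the time, the measured TCP pose, the force and the opening at its end, in the units of the state.
- monitor.read_state(): the state, without advancing time (a new reading comes with each control period).
- eyes.read_camera(name): name is "scene" or "top" or "wrist"; returns a dict with "frame" (384x512x3 uint8, red, green, blue), "depth" (384x512 float32, m along the optical axis (not along the pixel's ray), 0 where there is no reading), "K" (3x3 intrinsics, pixels), "view" (4x4, takes a point from world to camera coordinates); the wrist camera has in their place "tool_from_camera" (4x4, takes a point from camera to tool coordinates, whose origin is the TCP and whose axes are the tool frame's). Camera axes: x right, y down, z forward; pixel columns grow to the right and rows downward; lengths in m; the calibration is good to about 2 mm. A picture is of the moment at which its call begins: read the wrist's pose just before it.
- finish_job(): hands the job in, once; it reports no verdict.
The state is a dict: "time": time; "q": joint angles; "joint_vel": joint speeds; "joint_torque": joint torques, N m; "tool_pos": TCP position; "tcp_rot": TCP orientation; "wrist_force": force on the tool from outside, world axes, zero at the start; "torque": the same for the moment, N m; "width": opening from 0.0 (shut) to 1.0 (fully open).
Only numpy, scipy, OpenCV 4.12 (cv2) and the standard library are available. Lean on these libraries where they do the work, as an engineer would, in place of code of your own. Each camera call takes 0.05 s, during which the arm holds its last target.

TASK

Bring the next tube in front of the reader: press in the carousel's spring plunger, turn the turntable clockwise (seen from above) by one station, and let the plunger spring back up fully into the very next notch, without running on past it. Leave the tubes standing in their sockets and everything else on the bench where it is.

Things in the scene. Friction and masses are not known exactly. Their poses are not given: they have to be found in the camera images.
- carousel: fixed base of the sample carousel: grey round foot of 320 mm diameter. Origin on the vertical turning axis at bench level. The round deck (196 mm diameter) turns above its index plate. On the base's own +x, 139 to 195 mm from the axis, stands the white tube reader, top 129 mm above the bench.
- next_notch (a point): fixed point: the open mouth of the next notch, 127 mm from the axis at plate top, z = 50 mm. The fixed horizontal aluminium index plate (254 mm across) has six notches, 15 mm wide, 60 degrees apart, open to the outside, seen from above around the deck; the plunger starts in one and must end in this one.
- turntable (a joint): angle of the turntable in rad: 0 at the start, growing clockwise as seen from above; the next notch is at 1.047 (60 degrees); about 0.01 rad of play either way in a notch. It turns lightly (about 0.06 N m) and stays where it is left.
- plunger (a joint): how far the spring plunger is pressed in, m: 0 = fully up, 0.014 = on its stop; 4 N starts it, 7.5 N at the stop. Up, its steel dog sits in a notch and locks the turntable; pressed 10 mm or more, the dog is below the plate and the table is free. Between notches the plate keeps it down about 10 mm; let go within about 3 mm of a notch's middle it springs up.
- knob_top (a point): centre of the flat top of the plunger's black round knob (40 mm diameter, 14 mm thick), 104 mm above the bench when up. The plunger stands upright at the end of the turntable's aluminium arm, 142 mm from the axis, goes straight down when pressed, and turns with the table. A finger pressing it can drag it round by friction.
- deck (a point): point on the turning axis at the top of the deck, 66 mm above the bench; turns with the turntable. A steel hub of 28 mm diameter rises 50 mm from it.
- tube_a_mid (a point): middle of a loose capped sample tube, 16 mm over the cap, 78 mm tall, standing upright in a square socket of the deck 70 mm from the axis; middle 105 mm above the bench
- tube_b_mid (a point): middle of a loose capped sample tube, 16 mm over the cap, 78 mm tall, standing upright in a square socket of the deck 70 mm from the axis; middle 105 mm above the bench
- tube_c_mid (a point): middle of a loose capped sample tube, 16 mm over the cap, 78 mm tall, standing upright in a square socket of the deck 70 mm from the axis; middle 105 mm above the bench
- tube_d_mid (a point): middle of a loose capped sample tube, 16 mm over the cap, 78 mm tall, standing upright in a square socket of the deck 70 mm from the axis; middle 105 mm above the bench
- brown_bottle_mid (a point): brown plastic reagent bottle, 84 mm diameter, 190 mm tall; point at mid-height
- vial_1_mid (a point): small stoppered glass jar, 48 mm diameter, 85 mm tall; point at mid-height
- vial_2_mid (a point): second small glass jar, same size; point at mid-height
- tape_roll_mid (a point): roll of tape lying flat, 64 mm diameter, 24 mm high; point at mid-height
- carton_mid (a point): small carton, 50 x 70 x 90 mm high; point at mid-height
- bowl_mid (a point): small blue plastic bowl, 110 mm diameter, 50 mm high; point at mid-height

How it is judged:
On the way, in this order (a step that is already met when the one before it is completed fails the run):
1. the plunger is pressed in at the starting notch, unlocking the turntable (value of joint plunger above 0.009 m and value of joint turntable between -0.08 and 0.08 rad), for 0.05 s.
2. the turntable is turned clockwise away from the starting notch (value of joint turntable above 0.3 rad), for 0.05 s.
3. the plunger has sprung back up in the next notch (value of joint turntable between 1.007 and 1.087 rad and value of joint plunger below 0.002 m), for 0.2 s.
At the end, for the whole second after the job is handed in: The turntable stands one notch clockwise of its start (60 degrees, within 0.04 rad), at rest, with the plunger sprung up (less than 2 mm pressed); the four tubes stand in their sockets (tilt under 0.3 rad, not raised by 7 mm) and the other loose things are within 30 mm of where they were (all of step 3 and velocity of joint turntable between -0.05 and 0.05 rad/s and angle between each of tube_a_mid, tube_b_mid, tube_c_mid, tube_d_mid's own z axis and vertical below 0.3 rad and height (world z) of each of tube_a_mid, tube_b_mid, tube_c_mid, tube_d_mid below 0.112 m and distance of each of brown_bottle_mid, vial_1_mid, vial_2_mid, tape_roll_mid, carton_mid, bowl_mid from where it was at the start of the episode below 0.03 m); the robot touches nothing.
It fails at once if the turntable is turned well past the next notch (by more than 15 degrees) (value of joint turntable above 1.31 rad).
It fails at once if the turntable is turned the wrong way (by more than 10 degrees) (value of joint turntable below -0.175 rad).
It fails at once if a tube is lifted out of its socket by 15 mm or tipped (height (world z) of any of tube_a_mid, tube_b_mid, tube_c_mid, tube_d_mid above 0.12 m or angle between any of tube_a_mid, tube_b_mid, tube_c_mid, tube_d_mid's own z axis and vertical above 0.5 rad).
It fails at once if another loose thing is shoved, lifted or carried more than 30 mm (distance of any of brown_bottle_mid, vial_1_mid, vial_2_mid, tape_roll_mid, carton_mid, bowl_mid from where it was at the start of the episode above 0.03 m).
It also fails if it takes over 40 s, if anything falls off the work surface, if the arm or the gripper's body presses on something with over 40 N, if the wrist force passes 120 N, or if a joint passes its speed limit or range.

## Working session

There is one attempt and no reset: what is moved stays moved. The work goes in short steps, Python scripts to look and compute and a tool call to move; the robot and the scene stay as the last step left them, time stands still between calls to the robot, and variables do not carry over. Pictures are saved under pics/ and viewed, and the job is handed in when it is done.

Besides the shell and the picture viewer there is one more tool, called as name([rows], argument=value, ...), one row to a line, values as JSON. play_rows: Moves the arm, as the interface text tells. Its arguments: {"type":"object","properties":{"deltas":{"type":"array"},"grip_force":{"type":"number"}},"required":["deltas"]}

```bash
mkdir -p pics
python3 - <<'E'
from workcell import monitor, eyes
import cv2,numpy as np,pickle
print(monitor.read_state())
for n in ("scene","top","wrist"):
    d=eyes.read_camera(n); pickle.dump(d,open(f"pics/{n}0.pkl","wb"))
    cv2.imwrite(f"pics/{n}0.png",cv2.cvtColor(d["frame"],cv2.COLOR_RGB2BGR)); print(n,d["K"].tolist(),d.get("view"))
E
```

```text
{'time': 0.0, 'q': array([-1.24392416e+00,  2.64731046e-01,  1.60539771e+00,  3.84271678e-06,
        1.27371753e+00, -3.68988839e-02]), 'joint_vel': array([ 0.00046153, -0.00111642,  0.00038269, -0.00048355,  0.00095073,
       -0.00163257]), 'joint_torque': array([-1.26286468e-03, -5.15125036e+01, -3.67310143e+01,  8.63225932e-05,
        1.31037663e-02, -1.43683231e-06]), 'tool_pos': array([ 0.23992272, -0.63011187,  0.22636415]), 'tcp_rot': array([ 2.02360071,  0.37453173, -2.02426328]), 'wrist_force': array([ 0.10404681, -1.38137564,  0.02552529]), 'torque': array([ 0.03607192, -0.03209897,  0.02225116]), 'width': 1.0015834221116444}
scene [[387.33092573861956, 0.0, 250.69437143374824], [0.0, 387.33092573861956, 191.70042805460128], [0.0, 0.0, 1.0]] [[ 0.60253001  0.79809228 -0.00250824 -0.28384474]
 [ 0.54407153 -0.41304905 -0.73032641 -0.211044  ]
 [-0.58390389  0.43867892 -0.68309373  1.327196  ]
 [ 0.          0.          0.          1.        ]]
top [[382.4819306562702, 0.0, 257.3604967518656], [0.0, 382.4819306562702, 194.66165658994413], [0.0, 0.0, 1.0]] [[-0.00183514 -0.99999703 -0.00160538 -0.0244314 ]
 [-0.98119916  0.00211046 -0.19298642  0.49177601]
 [ 0.19298924  0.00122104 -0.98120011  1.15800777]
 [ 0.          0.          0.          1.        ]]
wrist [[321.4588098273978, 0.0, 251.76987491561232], [0.0, 321.4588098273978, 188.05540845669992], [0.0, 0.0, 1.0]] None
```

View pics/scene0.png

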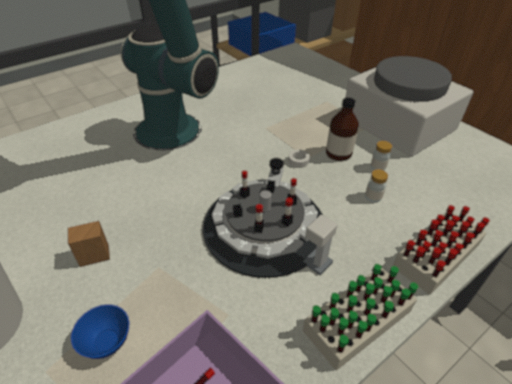

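View pics/top0.png

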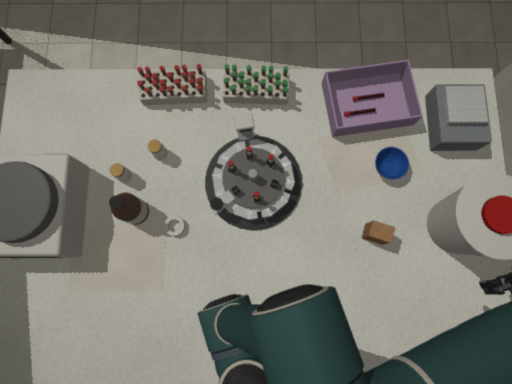

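```bash
cat > h.py <<'E'
import numpy as np,cv2,pickle
def ray(d,u,v,z):
    V=d["view"];R=V[:3,:3];t=V[:3,3];c=-R.T@t
    r=R.T@np.linalg.inv(d["K"])@np.array([u,v,1.]); return c+r*(z-c[2])/r[2]
def proj(d,p):
    q=d["view"][:3,:3]@np.array(p)+d["view"][:3,3]; q=d["K"]@q; return q[:2]/q[2]
E
python3 - <<'E'
from h import *
for n,(x0,y0,w,h) in {"top":(190,115,130,125),"scene":(190,145,150,135)}.items():
    d=pickle.load(open(f"pics/{n}0.pkl","rb"))
    c=d["frame"][y0:y0+h,x0:x0+w]
    cv2.imwrite(f"pics/{n}_crop.png",cv2.cvtColor(cv2.resize(c,None,fx=5.,fy=4.4 if 0 else 4.4,interpolation=cv2.INTER_CUBIC) if 0 else cv2.resize(c,None,fx=4,fy=4,interpolation=cv2.INTER_CUBIC),cv2.COLOR_RGB2BGR))
E
```

```text
(no output)
```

View pics/top_crop.png

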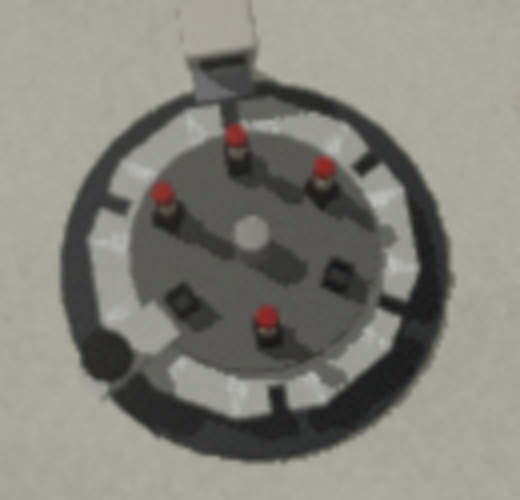

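View pics/scene_crop.png

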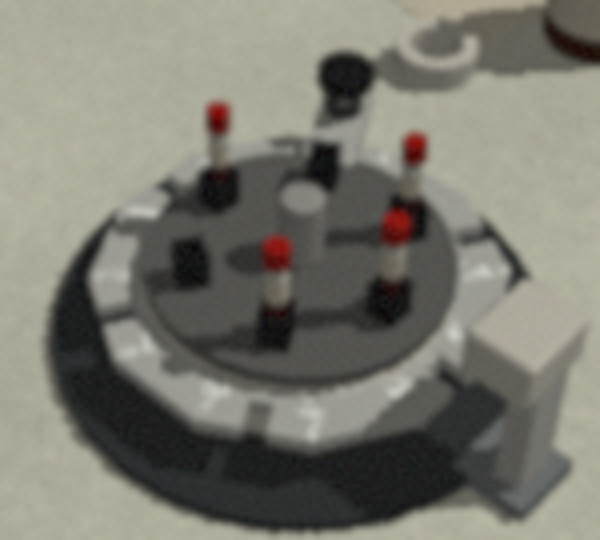

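View pics/wrist0.png

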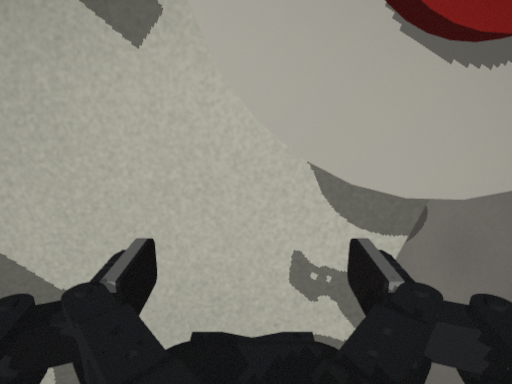

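Run:
```python
from h import *
t=pickle.load(open("pics/top0.pkl","rb"));s=pickle.load(open("pics/scene0.pkl","rb"))
H=ray(t,190+251/4,115+233/4,.116);print("hub top",H, "scene",ray(s,190+303/4,145+195/4,.116))
f=t["frame"].astype(int)
# foot / knob masks
g=f.max(2)
m=(g<45).astype(np.uint8)
print("knob px",f[203,216],f[203,206])
K=ray(t,190+106/4,115+355/4,.104);print("knob",K,"scene",ray(s,190+346/4,145+73/4,.104))
for dd,n in((t,"top"),):
  for p in [(117,203),(230,112),(368,162),(393,303),(278,400)]:
    N=ray(t,190+p[0]/4,115+p[1]/4,.05);v=N-H;print(p,N,np.hypot(*v[:2]),np.degrees(np.arctan2(v[1],v[0])))
v=K-H;print(np.hypot(*v[:2]),np.degrees(np.arctan2(v[1],v[0])))
# foot outline: dark low-z from depth
d=t["depth"];
```

```text
hub top [ 0.54392103 -0.01176385  0.116     ] scene [ 0.54483234 -0.0102422   0.116     ]
knob px [43 42 40] [168 167 156]
knob [0.45325864 0.09673599 0.104     ] scene [0.46026112 0.09438532 0.104     ]
(117, 203) [0.58571998 0.09618406 0.05      ] 0.11575795637698849 68.83289699387473
(230, 112) [0.66161078 0.00615512 0.05      ] 0.11904607026304724 8.657140968286294
(368, 162) [ 0.61931696 -0.10477831  0.05      ] 0.11973402475773132 -50.972366614875725
(393, 303) [ 0.5036707  -0.12283379  0.05      ] 0.11813813881087694 -109.91987073243403
(278, 400) [ 0.42673719 -0.0319585   0.05      ] 0.11891121168369598 -170.22208508159184
0.14139265918698363 129.88210587813737
```

Run:
```python
from h import *
from workcell import monitor
from scipy.spatial.transform import Rotation as R
s0=monitor.read_state();M=R.from_rotvec(s0["tcp_rot"]).as_matrix();print(M.round(3))
print("y az",np.degrees(np.arctan2(M[1,1],M[0,1])))
t=pickle.load(open("pics/top0.pkl","rb"));d=t["depth"]
vv,uu=np.mgrid[0:384,0:512]
P=np.stack([(uu-t["K"][0,2])/t["K"][0,0]*d,(vv-t["K"][1,2])/t["K"][1,1]*d,d],-1)
W=(P-t["view"][:3,3])@t["view"][:3,:3]
for n,u,v in [("bottle",118,200),("knob",216,204),("arm",227,197),("arm2",223,199),("tape",175,227),("cyl",500,213),("cyl2",470,225),("carton",378,230),("foot",210,175)]:
    print(n,W[v,u].round(3))
m=(abs(W[...,2]-.104)<.012)&(abs(uu-216)<9)&(abs(vv-204)<9); print(m.sum(),W[m].mean(0))
m=(abs(W[...,2]-.116)<.01)&(abs(uu-253)<8)&(abs(vv-173)<8); print(m.sum(),W[m].mean(0))
```

```text
[[-0.001  0.356 -0.935]
 [ 0.002 -0.935 -0.356]
 [-1.    -0.002 -0.   ]]
y az -69.15337652398263
bottle [0.449 0.359 0.192]
knob [0.452 0.098 0.105]
arm [0.481 0.069 0.068]
arm2 [0.474 0.081 0.071]
tape [ 0.395  0.241 -0.001]
cyl [ 0.402 -0.65   0.255]
cyl2 [ 0.372 -0.577  0.241]
carton [ 0.375 -0.385  0.092]
foot [0.565 0.13  0.01 ]
139 [0.45409928 0.09757677 0.10342561]
69 [ 0.54409102 -0.01172473  0.11557358]
```

play_rows([
  {"z": 50},
  {"z": 100},
  {"z": 100, "y": 40, "x": 0, "wz": 8},
  {"z": 100, "y": 90, "x": 10, "wz": 16},
  {"z": 100, "y": 140, "x": 30, "wz": 24},
  {"z": 100, "y": 190, "x": 50, "wz": 32},
  {"z": 100, "y": 240, "x": 70, "wz": 40},
  {"z": 100, "y": 290, "x": 90, "wz": 48},
  {"z": 100, "y": 340, "x": 110, "wz": 56},
  {"z": 100, "y": 390, "x": 130, "wz": 64},
  {"z": 100, "y": 440, "x": 150, "wz": 72},
  {"z": 90, "y": 490, "x": 165, "wz": 80},
  {"z": 80, "y": 540, "x": 180, "wz": 88},
  {"z": 60, "y": 590, "x": 190, "wz": 96},
  {"z": 40, "y": 640, "x": 200, "wz": 103},
  {"z": 20, "y": 690, "x": 208, "wz": 108.7},
  {"z": 0, "y": 728, "x": 214, "wz": 108.7},
  {"z": 0, "y": 728, "x": 214, "wz": 108.7},
  {"z": 0, "y": 728, "x": 214, "wz": 108.7},
  {"z": 0, "y": 728, "x": 214, "wz": 108.7},
])

```text
schema error: expected keys wx, wy, wz, x, y, z, fingers
```

```bash
cat > look.py <<'E'
import sys
from h import *
from workcell import monitor, eyes
from scipy.spatial.transform import Rotation as R
tag=sys.argv[1]
s=monitor.read_state();d=eyes.read_camera("wrist")
pickle.dump((s,d),open(f"pics/w{tag}.pkl","wb"))
M=R.from_rotvec(s["tcp_rot"]).as_matrix()
print(s["time"],s["tool_pos"],s["wrist_force"],s["width"],"yaz",np.degrees(np.arctan2(M[1,1],M[0,1])),"xaxis",M[:,0].round(3))
cv2.imwrite(f"pics/w{tag}.png",cv2.cvtColor(d["frame"],cv2.COLOR_RGB2BGR))
for n in sys.argv[2:]:
    c=eyes.read_camera(n);pickle.dump(c,open(f"pics/{n}{tag}.pkl","wb"));cv2.imwrite(f"pics/{n}{tag}.png",cv2.cvtColor(c["frame"],cv2.COLOR_RGB2BGR))
E
python3 look.py 1
```

```text
0.15 [ 0.24001313 -0.63025467  0.22665749] [ 0.04509682 -0.50431421  0.43718479] 1.0008962229911293 yaz -69.15337652398263 xaxis [-0.001  0.002 -1.   ]
```

View pics/w1.png

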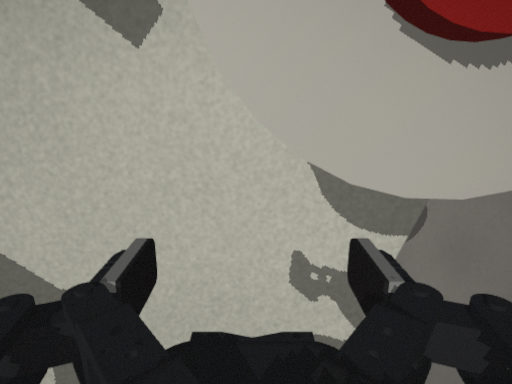

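All keys are required; the arm hasn't moved. Resending with full rows.

play_rows([
  {"wx": 0, "wy": 0, "wz": 0, "x": 0, "y": 0, "z": 50, "fingers": -1},
  {"wx": 0, "wy": 0, "wz": 0, "x": 0, "y": 0, "z": 100, "fingers": -1},
  {"wx": 0, "wy": 0, "wz": 8, "x": 0, "y": 40, "z": 100, "fingers": -1},
  {"wx": 0, "wy": 0, "wz": 16, "x": 10, "y": 90, "z": 100, "fingers": -1},
  {"wx": 0, "wy": 0, "wz": 24, "x": 30, "y": 140, "z": 100, "fingers": -1},
  {"wx": 0, "wy": 0, "wz": 32, "x": 50, "y": 190, "z": 100, "fingers": -1},
  {"wx": 0, "wy": 0, "wz": 40, "x": 70, "y": 240, "z": 100, "fingers": -1},
  {"wx": 0, "wy": 0, "wz": 48, "x": 90, "y": 290, "z": 100, "fingers": -1},
  {"wx": 0, "wy": 0, "wz": 56, "x": 110, "y": 340, "z": 100, "fingers": -1},
  {"wx": 0, "wy": 0, "wz": 64, "x": 130, "y": 390, "z": 100, "fingers": -1},
  {"wx": 0, "wy": 0, "wz": 72, "x": 150, "y": 440, "z": 100, "fingers": -1},
  {"wx": 0, "wy": 0, "wz": 80, "x": 165, "y": 490, "z": 90, "fingers": -1},
  {"wx": 0, "wy": 0, "wz": 88, "x": 180, "y": 540, "z": 80, "fingers": -1},
  {"wx": 0, "wy": 0, "wz": 96, "x": 190, "y": 590, "z": 60, "fingers": -1},
  {"wx": 0, "wy": 0, "wz": 103, "x": 200, "y": 640, "z": 40, "fingers": -1},
  {"wx": 0, "wy": 0, "wz": 108.7, "x": 208, "y": 690, "z": 20, "fingers": -1},
  {"wx": 0, "wy": 0, "wz": 108.7, "x": 214, "y": 728, "z": 0, "fingers": -1},
  {"wx": 0, "wy": 0, "wz": 108.7, "x": 214, "y": 728, "z": 0, "fingers": -1},
  {"wx": 0, "wy": 0, "wz": 108.7, "x": 214, "y": 728, "z": 0, "fingers": -1},
  {"wx": 0, "wy": 0, "wz": 108.7, "x": 214, "y": 728, "z": 0, "fingers": -1},
])

```text
time: 2.7
tool_pos: [0.4547, 0.0963, 0.2285]
tcp_rot: [0.689, 1.457, -0.688]
wrist_force: [-0.2, 0.8, 0.0]
width: 0.999
```

```bash
python3 look.py 2
```

```text
2.7 [0.45467154 0.09628429 0.22853728] [-0.22638044  0.83376334  0.04925448] 0.9993115351919151 yaz 39.46527616684381 xaxis [ 0.001 -0.    -1.   ]
```

View pics/w2.png

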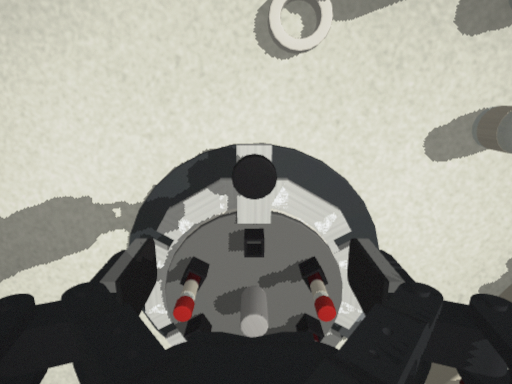

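```bash
cat >> h.py <<'E'
from scipy.spatial.transform import Rotation as R
def wview(s,d):
    T=np.eye(4);T[:3,:3]=R.from_rotvec(s["tcp_rot"]).as_matrix();T[:3,3]=s["tool_pos"]
    return dict(view=np.linalg.inv(T@d["tool_from_camera"]),K=d["K"])
E
python3 - <<'E'
from h import *
s,d=pickle.load(open("pics/w2.pkl","rb"));w=wview(s,d)
c=d["frame"][130:345,120:390];cv2.imwrite("pics/w2c.png",cv2.cvtColor(cv2.resize(c,None,fx=2.7,fy=2.7,interpolation=cv2.INTER_CUBIC),cv2.COLOR_RGB2BGR))
g=d["frame"].max(2)
m=(g<38).astype(np.uint8);m[:150]=0;m[205:]=0;m[:,:225]=0;m[:,285:]=0
print("knob top")
ys,xs=np.nonzero(m[150:205,232:278]);
n,l,st,ce=cv2.connectedComponentsWithStats(m);print(st,ce)
for u,v,z in[(254,176,.104),(254.5,323,.116)]: print(ray(w,u,v,z))
E
```

```text
knob top
[[     0      0    512    384 195673]
 [   232    155     43     44    884]
 [   249    159      1      1      1]
 [   249    161      2      3      4]
 [   247    163      1      2      2]
 [   252    162      3      2      3]
 [   262    162      1      1      1]
 [   248    165      2      2      2]
 [   252    165      1      2      2]
 [   256    164      2      2      2]
 [   260    164      2      1      2]
 [   263    164      1      1      1]
 [   272    165      3      4      5]
 [   259    166      1      1      1]
 [   261    166      1      1      1]
 [   263    166      2      2      2]
 [   255    168      2      1      2]
 [   258    168      1      2      2]
 [   261    168      2      2      2]
 [   265    168      2      3      3]
 [   268    168      1      1      1]
 [   267    170      5      2      5]
 [   275    172      1      1      1]
 [   275    174      1      1      1]
 [   276    177      1      1      1]
 [   273    180      3      2      4]] [[255.51759824 191.55818125]
 [251.23868778 180.00452489]
 [249.         159.        ]
 [249.75       162.        ]
 [247.         163.5       ]
 [253.         162.66666667]
 [262.         162.        ]
 [248.5        165.5       ]
 [252.         165.5       ]
 [256.5        164.5       ]
 [260.5        164.        ]
 [263.         164.        ]
 [273.         166.2       ]
 [259.         166.        ]
 [261.         166.        ]
 [263.5        166.5       ]
 [255.5        168.        ]
 [258.         168.5       ]
 [261.5        168.5       ]
 [265.33333333 169.        ]
 [268.         168.        ]
 [269.         170.4       ]
 [275.         172.        ]
 [275.         174.        ]
 [276.         177.        ]
 [274.         180.25      ]]
[0.45477673 0.09910508 0.104     ]
[ 0.5442305  -0.00849957  0.116     ]
```

View pics/w2c.png

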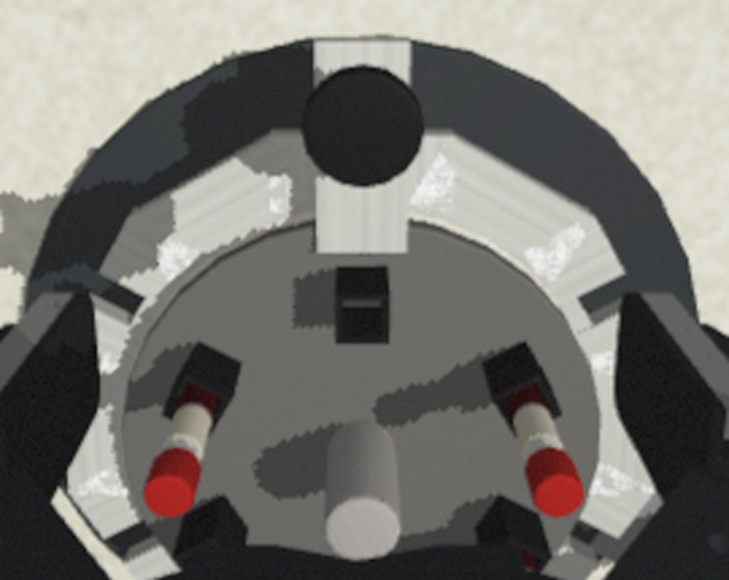

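play_rows([
  {"wx": 0, "wy": 0, "wz": 0, "x": 0, "y": 2, "z": -40, "fingers": -1},
  {"wx": 0, "wy": 0, "wz": 0, "x": 0, "y": 2, "z": -80, "fingers": -1},
  {"wx": 0, "wy": 0, "wz": 0, "x": 0, "y": 2, "z": -105, "fingers": -1},
  {"wx": 0, "wy": 0, "wz": 0, "x": 0, "y": 2, "z": -118, "fingers": -1},
  {"wx": 0, "wy": 0, "wz": 0, "x": 0, "y": 2, "z": -118, "fingers": -1},
  {"wx": 0, "wy": 0, "wz": 0, "x": 0, "y": 2, "z": -118, "fingers": -1},
], grip_force=40)

```text
time: 3.5
tool_pos: [0.4554, 0.0991, 0.1111]
tcp_rot: [0.689, 1.457, -0.687]
wrist_force: [-0.1, 0.6, 0.6]
width: 0.999
```

```bash
python3 look.py 3 scene
```

```text
3.5 [0.4554447  0.09914432 0.111093  ] [-0.12210438  0.61510398  0.63910274] 0.9994791194731888 yaz 39.51560680956506 xaxis [ 0.002  0.    -1.   ]
```

View pics/w3.png

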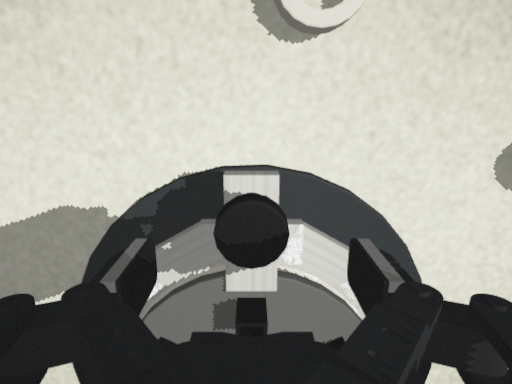

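View pics/scene3.png

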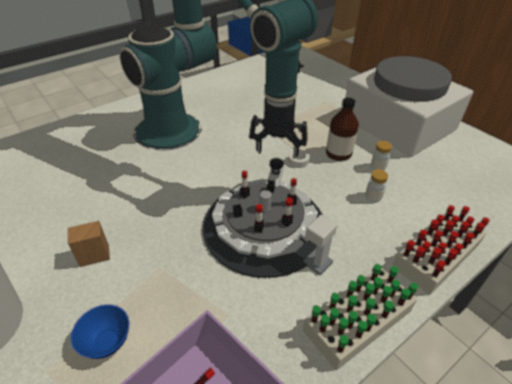

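Run:
```python
from h import *
s,d=pickle.load(open("pics/w3.pkl","rb"));w=wview(s,d)
sc=pickle.load(open("pics/scene3.pkl","rb"))
print("tcp in scene",proj(sc,s["tool_pos"]),"knob",proj(sc,[.4545,.0985,.104]),proj(sc,[.594,.122,.104]))
print("tcp in wrist",proj(w,s["tool_pos"]))
print(ray(w,252,231,.104), "tfc",d["tool_from_camera"].round(3))
t=d["depth"];print("depth knob",t[231,252],t[330,256],t[255,130],t[255,375])
V=w["view"]
for u,v in[(252,231),(130,270),(372,270),(140,245),(360,245),(140,300),(252,180)]:
    p=np.linalg.inv(w["K"])@[u,v,1]*t[v,u];print(u,v,(V[:3,:3].T@(p-V[:3,3])).round(3))
```

```text
tcp in scene [276.82926996 159.57482448] knob [276.30081232 161.58138941] [319.55077867 185.98342044]
tcp in wrist [252.05600247 238.63167732]
[0.4547835  0.09992934 0.104     ] tfc [[ 0.    -0.267  0.964 -0.146]
 [ 1.     0.    -0.    -0.   ]
 [-0.     0.964  0.267 -0.066]
 [ 0.     0.     0.     1.   ]]
depth knob 0.16454874 0.21349505 0.12239805 0.12111541
252 231 [0.455 0.1   0.105]
130 270 [0.417 0.078 0.155]
372 270 [0.483 0.132 0.155]
140 245 [0.414 0.078 0.138]
360 245 [0.483 0.134 0.139]
140 300 [0.427 0.066 0.15 ]
252 180 [0.443 0.114 0.068]
```

Run:
```python
from h import *
sc=pickle.load(open("pics/scene3.pkl","rb"));s,d=pickle.load(open("pics/w3.pkl","rb"))
x0,y0=235,95
c=sc["frame"][y0:y0+100,x0:x0+90];cv2.imwrite("pics/s3c.png",cv2.cvtColor(cv2.resize(c,None,fx=6,fy=6,interpolation=cv2.INTER_CUBIC),cv2.COLOR_RGB2BGR))
c=d["frame"][200:384];cv2.imwrite("pics/w3c.png",cv2.cvtColor(cv2.convertScaleAbs(cv2.resize(c,None,fx=1.5,fy=1.5),alpha=3),cv2.COLOR_RGB2BGR))
```

```text
(no output)
```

View pics/s3c.png

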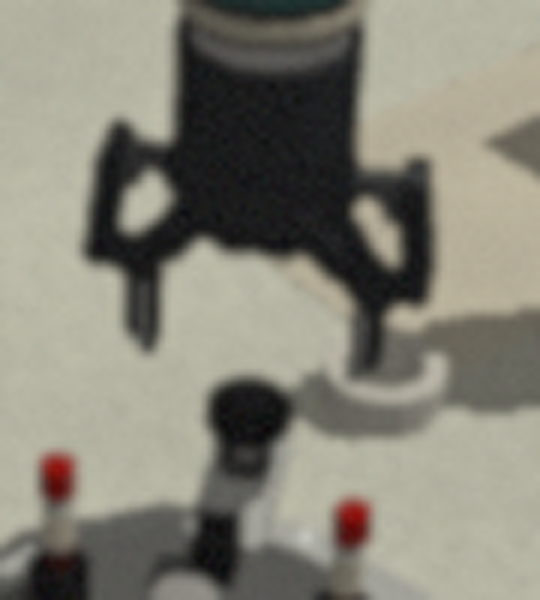

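View pics/w3c.png

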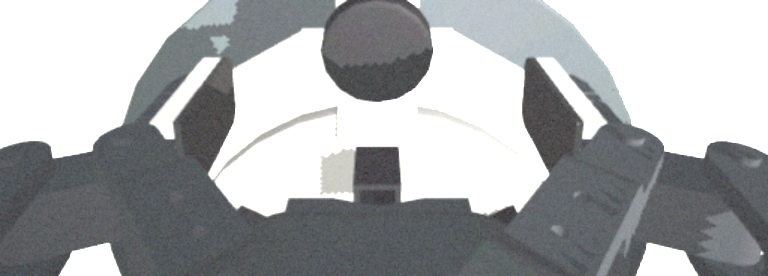

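play_rows([
  {"wx": 0, "wy": 0, "wz": 0, "x": 0, "y": 0, "z": 0, "fingers": -0.3},
  {"wx": 0, "wy": 0, "wz": 0, "x": 0, "y": 0, "z": 0, "fingers": -0.3},
  {"wx": 0, "wy": 0, "wz": 0, "x": 0, "y": 0, "z": 0, "fingers": -0.3},
  {"wx": 0, "wy": 0, "wz": 0, "x": 0, "y": 0, "z": 0, "fingers": -0.3},
])

```text
time: 4.1
tool_pos: [0.4541, 0.0992, 0.1097]
tcp_rot: [0.687, 1.459, -0.688]
wrist_force: [0.7, 0.1, -0.6]
width: 0.65
```

```bash
python3 look.py 4 scene
python3 - <<'E'
from h import *
sc=pickle.load(open("pics/scene4.pkl","rb"));s,d=pickle.load(open("pics/w4.pkl","rb"))
x0,y0=235,95
a=cv2.resize(sc["frame"][y0:y0+100,x0:x0+90],None,fx=4,fy=4,interpolation=cv2.INTER_CUBIC)
b=cv2.convertScaleAbs(cv2.resize(d["frame"][200:360,120:390],None,fx=1.5,fy=1.5),alpha=2.5)
im=np.zeros((400,770,3),np.uint8);im[:400,:360]=a;im[:240,362:767]=b
cv2.imwrite("pics/c4.png",im[...,::-1])
E
```

```text
4.1 [0.45412992 0.09920989 0.10965687] [ 0.73408825  0.1109486  -0.63072445] 0.6498170005950128 yaz 39.54937142978041 xaxis [-0. -0. -1.]
```

View pics/c4.png

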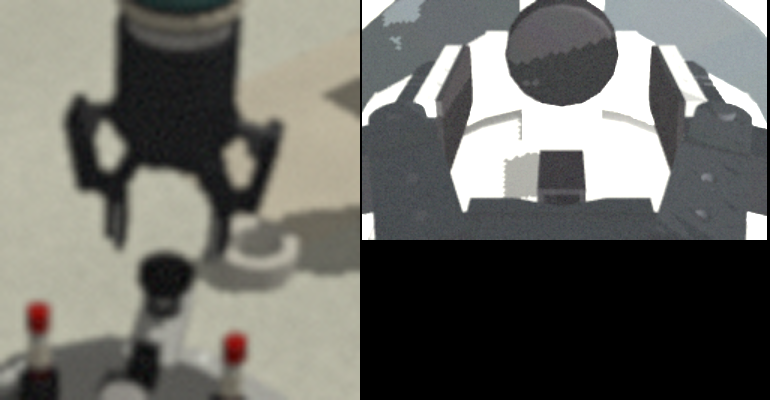

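play_rows([
  {"wx": 0, "wy": 0, "wz": 0, "x": 0, "y": 0, "z": -8, "fingers": -0.3},
  {"wx": 0, "wy": 0, "wz": 0, "x": 0, "y": 0, "z": -16, "fingers": -0.3},
  {"wx": 0, "wy": 0, "wz": 0, "x": 0, "y": 0, "z": -16, "fingers": -0.3},
])

```text
time: 4.58
tool_pos: [0.453, 0.099, 0.0924]
tcp_rot: [0.686, 1.461, -0.689]
wrist_force: [-0.3, -0.1, 0.0]
width: 0.65
```

```bash
cat > pair.py <<'E'
import sys
from h import *
t=sys.argv[1]
sc=pickle.load(open(f"pics/scene{t}.pkl","rb"));s,d=pickle.load(open(f"pics/w{t}.pkl","rb"))
x0,y0=235,95
if len(sys.argv)>2: x0,y0=map(int,sys.argv[2:4])
a=cv2.resize(sc["frame"][y0:y0+100,x0:x0+90],None,fx=4,fy=4,interpolation=cv2.INTER_CUBIC)
b=cv2.convertScaleAbs(cv2.resize(d["frame"][160:384,120:390],None,fx=1.5,fy=1.5),alpha=2.)
im=np.zeros((400,770,3),np.uint8);im[:400,:360]=a;im[:336,362:767]=b
cv2.imwrite(f"pics/c{t}.png",im[...,::-1])
E
python3 look.py 5 scene; python3 pair.py 5
```

```text
4.575 [0.45304587 0.09898359 0.09236149] [-0.34788431 -0.05134418  0.0449557 ] 0.6501238689489709 yaz 39.5459006100638 xaxis [-0.003 -0.    -1.   ]
```

View pics/c5.png

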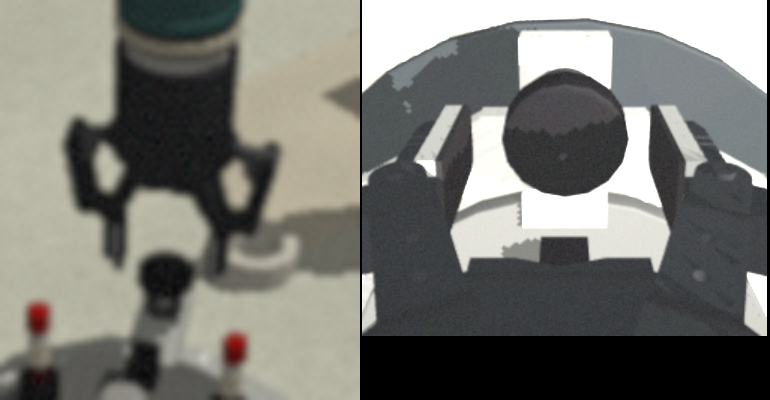

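play_rows([
  {"wx": 0, "wy": 0, "wz": 0, "x": 1, "y": 0, "z": -5, "fingers": -0.3},
  {"wx": 0, "wy": 0, "wz": 0, "x": 1, "y": 0, "z": -9, "fingers": -0.3},
  {"wx": 0, "wy": 0, "wz": 0, "x": 1, "y": 0, "z": -9, "fingers": -0.1},
  {"wx": 0, "wy": 0, "wz": 0, "x": 1, "y": 0, "z": -9, "fingers": 1},
  {"wx": 0, "wy": 0, "wz": 0, "x": 1, "y": 0, "z": -9, "fingers": 1},
  {"wx": 0, "wy": 0, "wz": 0, "x": 1, "y": 0, "z": -9, "fingers": 1},
], grip_force=30)

```text
time: 5.42
tool_pos: [0.4551, 0.0992, 0.0847]
tcp_rot: [0.688, 1.459, -0.688]
wrist_force: [-1.2, -0.2, 0.4]
width: 0.451
```

```bash
python3 look.py 6 scene; python3 pair.py 6
```

```text
5.425 [0.45507018 0.09919941 0.08471322] [-1.23715938 -0.19412144  0.38969573] 0.45145348487961756 yaz 39.54397866104482 xaxis [-0.  0. -1.]
```

View pics/c6.png

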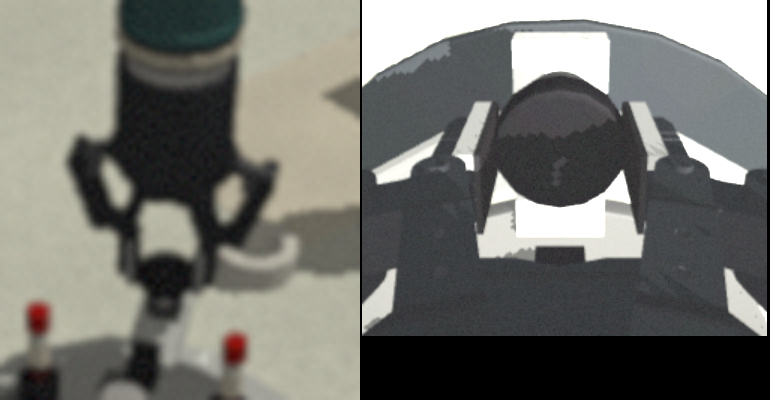

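play_rows([
  {"wx": 0, "wy": 0, "wz": 0, "x": 0, "y": 0, "z": -4, "fingers": 1},
  {"wx": 0, "wy": 0, "wz": 0, "x": 0, "y": 0, "z": -8, "fingers": 1},
  {"wx": 0, "wy": 0, "wz": 0, "x": 0, "y": 0, "z": -12, "fingers": 1},
  {"wx": 0, "wy": 0, "wz": 0, "x": 0, "y": 0, "z": -13, "fingers": 1},
  {"wx": 0, "wy": 0, "wz": 0, "x": 0, "y": 0, "z": -13, "fingers": 1},
])

```text
time: 6.15
tool_pos: [0.4554, 0.0993, 0.0719]
tcp_rot: [0.688, 1.459, -0.687]
wrist_force: [-2.7, 0.9, 6.6]
width: 0.451
```

```bash
python3 look.py 7 scene; python3 pair.py 7
python3 - <<'E'
from h import *
for t in "67":
  s,d=pickle.load(open(f"pics/w{t}.pkl","rb"));w=wview(s,d);V=w["view"]
  u,v=proj(w,[.4545,.0985,.095]).astype(int);z=d["depth"][v-5:v+6,u-5:u+6];z=np.median(z)
  p=np.linalg.inv(w["K"])@[u,v,1]*z;print(t,u,v,(V[:3,:3].T@(p-V[:3,3])).round(4))
E
```

```text
6.15 [0.45538423 0.099348   0.07190078] [-2.66909784  0.86091958  6.64307438] 0.450586352227033 yaz 39.53377999117644 xaxis [ 0.  0. -1.]
6 250 248 [0.4516 0.102  0.104 ]
7 249 261 [0.4555 0.0971 0.0913]
```

View pics/c7.png

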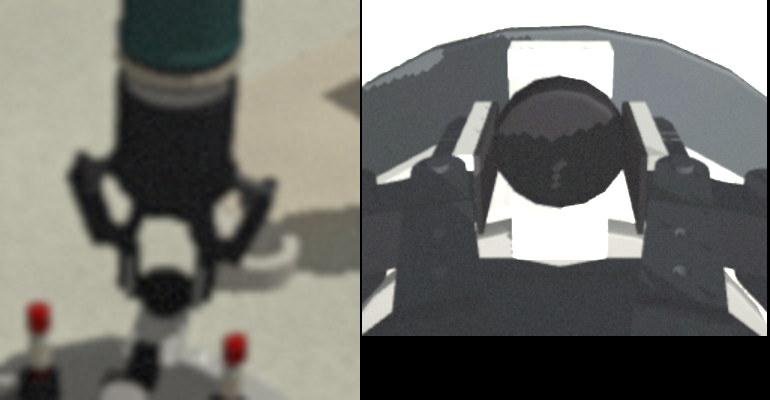

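play_rows([
  {"wx": 0, "wy": 0, "wz": -2.5, "x": 4.9, "y": 3.8, "z": 0, "fingers": 1},
  {"wx": 0, "wy": 0, "wz": -5, "x": 9.9, "y": 7.4, "z": 0, "fingers": 1},
  {"wx": 0, "wy": 0, "wz": -10, "x": 20.4, "y": 14, "z": 0, "fingers": 1},
  {"wx": 0, "wy": 0, "wz": -15, "x": 31.5, "y": 19.6, "z": 0, "fingers": 1},
  {"wx": 0, "wy": 0, "wz": -20, "x": 43, "y": 24.2, "z": 0, "fingers": 1},
  {"wx": 0, "wy": 0, "wz": -25, "x": 54.8, "y": 27.8, "z": 0, "fingers": 1},
  {"wx": 0, "wy": 0, "wz": -30, "x": 66.9, "y": 30.4, "z": 0, "fingers": 1},
  {"wx": 0, "wy": 0, "wz": -35, "x": 79.2, "y": 31.9, "z": 0, "fingers": 1},
  {"wx": 0, "wy": 0, "wz": -40, "x": 91.6, "y": 32.3, "z": 0, "fingers": 1},
  {"wx": 0, "wy": 0, "wz": -40, "x": 91.6, "y": 32.3, "z": 0, "fingers": 1},
  {"wx": 0, "wy": 0, "wz": -40, "x": 91.6, "y": 32.3, "z": 0, "fingers": 1},
])

```text
time: 7.62
tool_pos: [0.5478, 0.1317, 0.0723]
tcp_rot: [1.217, 1.204, -1.214]
wrist_force: [-1.3, 0.4, 6.3]
width: 0.454
```

```bash
python3 look.py 8 scene top; python3 pair.py 8 255 110
```

```text
7.625 [0.54783149 0.13168139 0.07225065] [-1.26977979  0.41823655  6.33423804] 0.45395296751409475 yaz -0.4852883744258682 xaxis [ 0.002  0.    -1.   ]
```

View pics/c8.png

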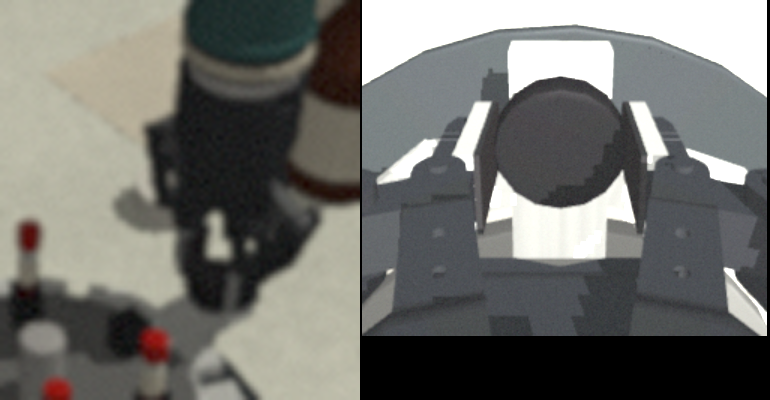

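play_rows([
  {"wx": 0, "wy": 0, "wz": -2.5, "x": 6.2, "y": -0.2, "z": 0, "fingers": 1},
  {"wx": 0, "wy": 0, "wz": -5, "x": 12.4, "y": -0.7, "z": 0, "fingers": 1},
  {"wx": 0, "wy": 0, "wz": -10, "x": 24.7, "y": -2.5, "z": 0, "fingers": 1},
  {"wx": 0, "wy": 0, "wz": -15, "x": 36.7, "y": -5.2, "z": 0, "fingers": 1},
  {"wx": 0, "wy": 0, "wz": -18, "x": 43.8, "y": -7.4, "z": 0, "fingers": 1},
  {"wx": 0, "wy": 0, "wz": -20, "x": 48.5, "y": -9.1, "z": 0, "fingers": 1},
  {"wx": 0, "wy": 0, "wz": -20, "x": 48.5, "y": -9.1, "z": 0, "fingers": 1},
  {"wx": 0, "wy": 0, "wz": -20, "x": 48.5, "y": -9.1, "z": 0, "fingers": 1},
])

```text
time: 8.78
tool_pos: [0.5964, 0.1224, 0.0724]
tcp_rot: [1.469, 1.017, -1.466]
wrist_force: [-0.3, -0.1, 6.7]
width: 0.453
```

```bash
python3 look.py 9 scene top; python3 pair.py 9 265 120
python3 - <<'E'
import pickle,numpy as np
a=pickle.load(open("pics/w7.pkl","rb"))[0]["tool_pos"];b=pickle.load(open("pics/w9.pkl","rb"))[0]["tool_pos"]
c=np.hypot(*(b-a)[:2]);print(c,2*np.degrees(np.arcsin(c/.284)))
for p in(a,b):
  v=p-[.544,-.0112,0];print(np.hypot(*v[:2]),np.degrees(np.arctan2(v[1],v[0])))
E
```

```text
8.775 [0.59642154 0.12240601 0.07240948] [-0.29202433 -0.13161483  6.70926156] 0.4528448415120409 yaz -20.477584648990646 xaxis [ 0.002  0.    -1.   ]
0.14290974065603915 60.424313378735604
0.14168138065396194 128.71581902860675
0.14352207030833714 68.57698720696482
```

View pics/c9.png

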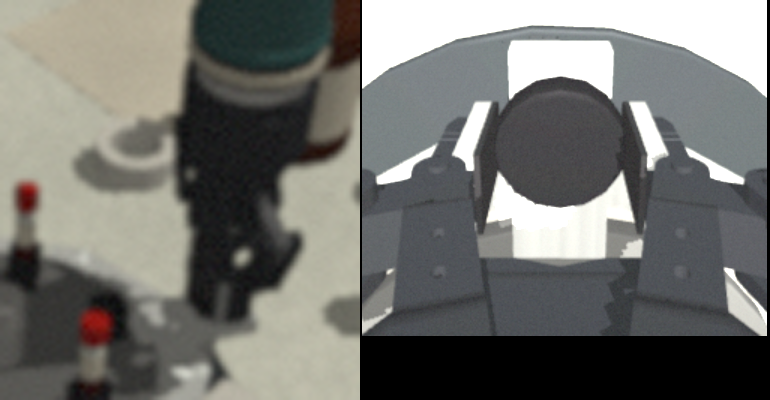

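play_rows([
  {"wx": 0, "wy": 0, "wz": 0, "x": 0, "y": 0, "z": 3, "fingers": 1},
  {"wx": 0, "wy": 0, "wz": 0, "x": 0, "y": 0, "z": 5, "fingers": 1},
  {"wx": 0, "wy": 0, "wz": 0, "x": 0, "y": 0, "z": 7, "fingers": 1},
  {"wx": 0, "wy": 0, "wz": 0, "x": 0, "y": 0, "z": 7, "fingers": 1},
  {"wx": 0, "wy": 0, "wz": 0, "x": 0, "y": 0, "z": 7, "fingers": 1},
])

```text
time: 9.55
tool_pos: [0.5959, 0.1226, 0.0789]
tcp_rot: [1.468, 1.018, -1.466]
wrist_force: [0.5, 1.2, 4.6]
width: 0.456
```

play_rows([
  {"wx": 0, "wy": 0, "wz": 0, "x": 0, "y": 0, "z": 2, "fingers": 1},
  {"wx": 0, "wy": 0, "wz": 0, "x": 0, "y": 0, "z": 4, "fingers": 1},
  {"wx": 0, "wy": 0, "wz": 0, "x": 0, "y": 0, "z": 5, "fingers": 1},
  {"wx": 0, "wy": 0, "wz": 0, "x": 0, "y": 0, "z": 5, "fingers": 1},
  {"wx": 0, "wy": 0, "wz": 0, "x": 0, "y": 0, "z": 5, "fingers": -0.2},
  {"wx": 0, "wy": 0, "wz": 0, "x": 0, "y": 0, "z": 5, "fingers": -0.2},
  {"wx": 0, "wy": 0, "wz": 0, "x": 0, "y": 0, "z": 5, "fingers": -0.2},
  {"wx": 0, "wy": 0, "wz": 0, "x": 0, "y": 0, "z": 5, "fingers": -0.2},
])

```text
time: 10.55
tool_pos: [0.5949, 0.1222, 0.0833]
tcp_rot: [1.466, 1.019, -1.468]
wrist_force: [-0.2, -0.2, -0.3]
width: 0.602
```

```bash
python3 look.py 10 scene; python3 pair.py 10 265 120
python3 - <<'E'
from h import *
s,d=pickle.load(open("pics/w10.pkl","rb"));w=wview(s,d);V=w["view"]
u,v=proj(w,[.594,.122,.104]).astype(int)
z=np.median(d["depth"][v-5:v+6,u-5:u+6]);p=np.linalg.inv(w["K"])@[u,v,1]*z;print(u,v,(V[:3,:3].T@(p-V[:3,3])).round(4))
E
```

```text
10.55 [0.59488222 0.12218796 0.08326697] [-0.2023882  -0.15598837 -0.26302861] 0.6017695454021764 yaz -20.458973348961393 xaxis [-0.001 -0.    -1.   ]
247 260 [0.5939 0.1224 0.1039]
```

View pics/c10.png

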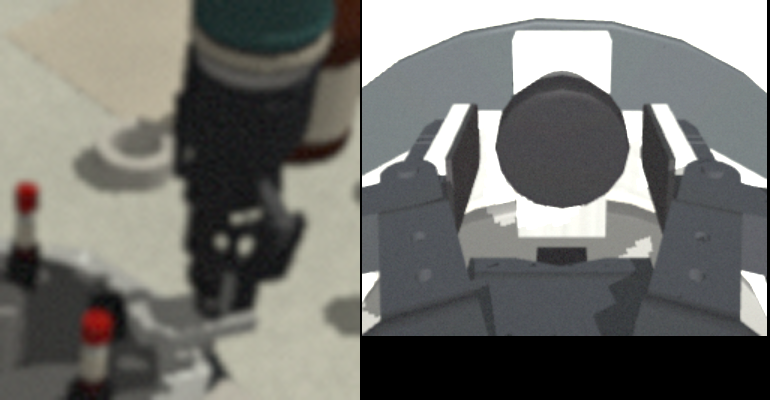

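Knob is clear of both pads and its top reads z = 0.104 (fully up). Retreat upward, then check.

play_rows([
  {"wx": 0, "wy": 0, "wz": 0, "x": 0, "y": 0, "z": 10, "fingers": -0.3},
  {"wx": 0, "wy": 0, "wz": 0, "x": 0, "y": 0, "z": 30, "fingers": -0.3},
  {"wx": 0, "wy": 0, "wz": 0, "x": 0, "y": 0, "z": 70, "fingers": -0.3},
  {"wx": 0, "wy": 0, "wz": 0, "x": 0, "y": 0, "z": 120, "fingers": -0.3},
  {"wx": 0, "wy": 0, "wz": 0, "x": -40, "y": 0, "z": 150, "fingers": -0.3},
  {"wx": 0, "wy": 0, "wz": 0, "x": -90, "y": 0, "z": 170, "fingers": -0.3},
  {"wx": 0, "wy": 0, "wz": 0, "x": -120, "y": 0, "z": 180, "fingers": -0.3},
  {"wx": 0, "wy": 0, "wz": 0, "x": -120, "y": 0, "z": 180, "fingers": -0.3},
  {"wx": 0, "wy": 0, "wz": 0, "x": -120, "y": 0, "z": 180, "fingers": -0.3},
])

```text
time: 11.78
tool_pos: [0.476, 0.1225, 0.2649]
tcp_rot: [1.469, 1.017, -1.465]
wrist_force: [0.0, 0.1, 1.1]
width: 0.65
```

```bash
python3 look.py 11 scene top
python3 - <<'E'
import cv2
a=cv2.imread("pics/scene11.png")[130:290,180:350];b=cv2.imread("pics/w11.png")
import numpy as np
im=np.zeros((480,800,3),np.uint8);im[:376,:400]=cv2.resize(a,(400,376),interpolation=cv2.INTER_CUBIC);im[:300,400:]=cv2.resize(b,(400,300));cv2.imwrite("pics/c11.png",im)
E
```

```text
11.775 [0.47601826 0.12247591 0.26490957] [0.01028976 0.13814458 1.08265089] 0.6499019019731248 yaz -20.449885757199393 xaxis [ 0.003  0.    -1.   ]
```

View pics/c11.png

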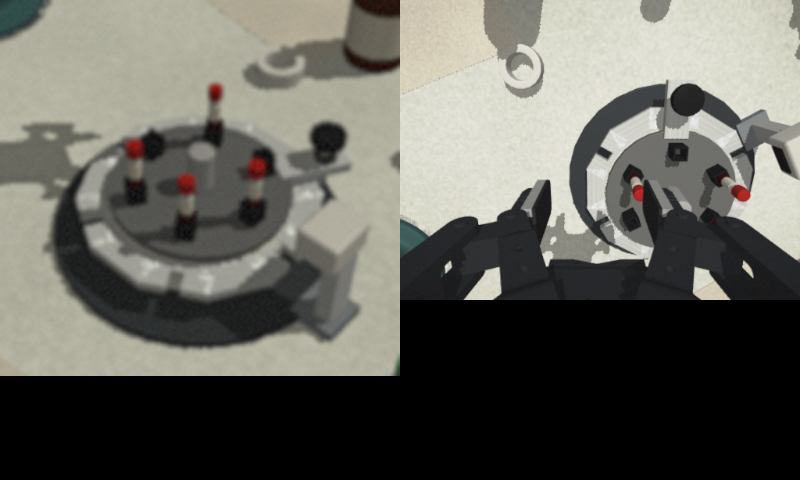

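View pics/scene11.png

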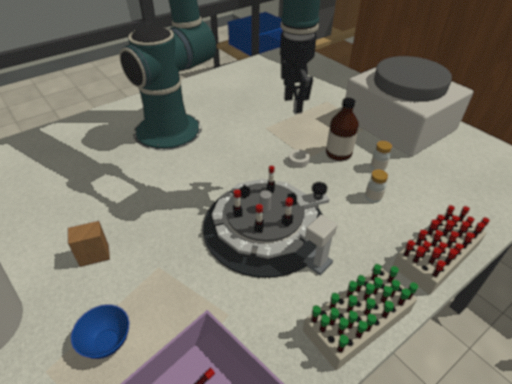

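Run:
```python
from h import *
s,d=pickle.load(open("pics/w11.pkl","rb"));w=wview(s,d);V=w["view"]
u,v=proj(w,[.594,.122,.104]).astype(int)
z=np.median(d["depth"][v-5:v+6,u-5:u+6]);p=np.linalg.inv(w["K"])@[u,v,1]*z;print(u,v,(V[:3,:3].T@(p-V[:3,3])).round(4))
from workcell import finish_job
print(finish_job())
```

```text
367 127 [0.5935 0.123  0.1039]
the job is handed in; nothing more can be done
None
```

The turntable now stands one station clockwise of where it started. The plunger is sprung up in the next notch, and the job is handed in. `finish_job()` gives no verdict, so this rests on my own checks.

**What I did:** I gripped the knob and pressed it about 12.7 mm, with about 6.6 N of spring force at the wrist. I carried it round the 142 mm arc by 60° and lifted it slowly. At about 6 mm pressed the tool still felt a 4.6 N upward push, so the dog had entered the notch. I then let go and moved clear at about 12 s of the 40 s allowed.

**Last checks:**
- **Turntable angle:** tool readings before release gave 60.1° to 60.4° of turn. After release the knob was where I expected it within about 2 px in the scene view.
- **Plunger:** the knob top read z = 0.1039 m, against 0.104 m when fully up.
- **Everything else:** in the last scene picture the four tubes stand upright, and the bottle, jars, tape, carton and bowl look unmoved. I judged these by eye and did not measure them.
- **Contact:** the gripper was clear of everything when I handed in.

**Disagreements:**
- The fingertips did not match the description. Both cameras showed them about 17 mm behind the TCP when open and about 8 mm behind when part-closed, not ahead of it. I set the grip height from the pictures instead.
- My first move call was refused for missing keys, and nothing moved.

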